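# Load the amber reagent bottles into their colour-matched holders

### The job

Load the reagent holders for the next run: stand each of the four amber glass bottles upright in the shallow round holder that has the colour of its cap, with its base flat on the holder's floor inside the rim. Keep the bottles upright and set them down gently, without letting any fall. Leave the two white plastic bottles standing where they are.

Things in the scene. Friction and masses are not known exactly. Their poses are not given: they have to be found in the camera images.
- amber_red_mid (a point): amber (brown) glass bottle with a red screw cap and a blank paper label, loose, about 120 g, standing upright on the table: a plain cylinder 42 mm across up to 58 mm high, then a shoulder; cap 27 mm across; 85 mm tall overall. This point is on its axis, half-way up (42.5 mm above its underside); z points up through the cap.
- amber_yellow_mid (a point): amber (brown) glass bottle with a yellow screw cap and a blank paper label, loose, about 120 g, standing upright on the table: a plain cylinder 42 mm across up to 58 mm high, then a shoulder; cap 27 mm across; 85 mm tall overall. This point is on its axis, half-way up (42.5 mm above its underside); z points up through the cap.
- amber_green_mid (a point): amber (brown) glass bottle with a green screw cap and a blank paper label, loose, about 120 g, standing upright on the table: a plain cylinder 42 mm across up to 58 mm high, then a shoulder; cap 27 mm across; 85 mm tall overall. This point is on its axis, half-way up (42.5 mm above its underside); z points up through the cap.
- amber_blue_mid (a point): amber (brown) glass bottle with a blue screw cap and a blank paper label, loose, about 120 g, standing upright on the table: a plain cylinder 42 mm across up to 58 mm high, then a shoulder; cap 27 mm across; 85 mm tall overall. This point is on its axis, half-way up (42.5 mm above its underside); z points up through the cap.
- white_red_mid (a point): white plastic bottle with a red cap, of the same shape and size as the amber ones (42 mm across, 85 mm tall), loose, upright; to be left alone. This point is on its axis, 42.5 mm above its underside.
- white_blue_mid (a point): white plastic bottle with a blue cap, of the same shape and size as the amber ones (42 mm across, 85 mm tall), loose, upright; to be left alone. This point is on its axis, 42.5 mm above its underside.
- holder_red: red round holder fixed to the table: a shallow open cup 76 mm across outside and 66 mm inside, rim 10 mm high, flat floor 4 mm above the table. Origin at the centre of its underside, on the table top; z up.
- holder_yellow: yellow round holder fixed to the table: a shallow open cup 76 mm across outside and 66 mm inside, rim 10 mm high, flat floor 4 mm above the table. Origin at the centre of its underside, on the table top; z up.
- holder_green: green round holder fixed to the table: a shallow open cup 76 mm across outside and 66 mm inside, rim 10 mm high, flat floor 4 mm above the table. Origin at the centre of its underside, on the table top; z up.
- holder_blue: blue round holder fixed to the table: a shallow open cup 76 mm across outside and 66 mm inside, rim 10 mm high, flat floor 4 mm above the table. Origin at the centre of its underside, on the table top; z up.
Mind the look-alikes: they are no part of the job. What is meant by the holder_yellow is not black, and is the larger of those in its own colour.

How it is judged:
At the end, for the whole second after the job is handed in: Each amber bottle stands released and at rest in the holder of its cap's colour: axis within 13.5 mm of the holder's centre (anywhere inside the rim), base on the holder's floor (height within 3.5 mm), tilted less than 0.08 rad; both white bottles upright and within 20 mm of where they began (horizontal distance between amber_red_mid and holder_red below 0.0135 m and z of amber_red_mid in the frame of holder_red between 0.043 and 0.05 m and angle between each of amber_red_mid, amber_yellow_mid, amber_green_mid, amber_blue_mid's own z axis and vertical below 0.08 rad and linear speed of each of amber_red, amber_yellow, amber_green, amber_blue below 0.02 m/s and angular speed of each of amber_red, amber_yellow, amber_green, amber_blue below 0.2 rad/s and horizontal distance between amber_yellow_mid and holder_yellow below 0.0135 m and z of amber_yellow_mid in the frame of holder_yellow between 0.043 and 0.05 m and horizontal distance between amber_green_mid and holder_green below 0.0135 m and z of amber_green_mid in the frame of holder_green between 0.043 and 0.05 m and horizontal distance between amber_blue_mid and holder_blue below 0.0135 m and z of amber_blue_mid in the frame of holder_blue between 0.043 and 0.05 m and distance of each of white_red_mid, white_blue_mid from where it was at the start of the episode below 0.02 m and angle between each of white_red_mid, white_blue_mid's own z axis and vertical below 0.1 rad); the robot touches nothing.
It fails at once if a white plastic bottle is moved more than 20 mm or tipped (distance of any of white_red_mid, white_blue_mid from where it was at the start of the episode above 0.02 m or angle between any of white_red_mid, white_blue_mid's own z axis and vertical above 0.4 rad).
It fails at once if an amber bottle is tipped by more than 0.6 rad (angle between any of amber_red_mid, amber_yellow_mid, amber_green_mid, amber_blue_mid's own z axis and vertical above 0.6 rad).
It fails at once if an amber bottle falls freely (faster than 0.6 m/s out of the fingers, a drop of about 2 cm) ((contact force between the fingers and amber_red below 0.05 N and linear speed of amber_red above 0.6 m/s) or (contact force between the fingers and amber_yellow below 0.05 N and linear speed of amber_yellow above 0.6 m/s) or (contact force between the fingers and amber_green below 0.05 N and linear speed of amber_green above 0.6 m/s) or (contact force between the fingers and amber_blue below 0.05 N and linear speed of amber_blue above 0.6 m/s)).
It also fails if it takes over 118 s, if anything falls off the work surface, if the arm or the gripper's body presses on something with over 40 N, if the wrist force passes 120 N, or if a joint passes its speed limit or range.

### The arm

A 6-joint arm with a two-finger parallel gripper is mounted at the origin on the work surface. World frame = base frame: x ahead of the robot, y to its left, z up, the work surface at z = 0. Lengths are in m, angles in rad, forces in N, time in s.
With the tool pointing down it reaches from about 0.3 to 0.85 m from the base axis. Payload 4.2 kg.
Tool frame: the origin (TCP) lies at the very end of the fingers, on their centre line; the grasp point (between the pads) lies 19 mm behind it; x points along the fingers, y is the direction in which the jaws open and shut, and the axes are right-handed (so a half turn about x gives the same grasp; the last joint's range is limited). The gripper opens to 91 mm and grips with 3 to 60 N. Pads are 32 mm wide; open, the fingers measure 118 mm over their backs; the gripper's body (76 mm by 178 mm) begins 60 mm behind the grasp point.
Start: joints at [-1.206, 0.32, 1.565, -0, 1.257, -0.02], TCP at [0.216, -0.533, 0.214] pointing down, gripper open.
Joint ranges: [-3.11, 3.11], [-0.84, 2.01], [0.21, 2.61], [-1.34, 4.49], [0.05, 2.63], [-2.56, 2.56]. Speed limits (rad/s): [2.57, 2.57, 3.14, 3.14, 3.14, 3.14].

### API

Orientations are given as a rotation vector (axis times angle).
In Python, from station import * gives the robot as it stands. The module is installed in compiled form; this text tells all that it offers. Calls block until the motion is done:
- movep(position, orientation): joint-space move of the TCP to a pose.
- servo_line(position, v=0.15, ori=None, f_stop=None): straight line of the TCP; ori=None keeps the orientation; v is the mean speed in m/s. With f_stop (N) it stops when the force on the tool has changed by that much, and returns True; else False.
- movej(angles): joint-space move.
- let_go() and gripper_close(): open the fingers fully, or close them until they stop; the grip force is fixed at half the most.
- pause(seconds).
- solve_ik(position, orientation): joint angles nearest the present ones, or None.
- get_state(): the state.
- snapshot(name): name is "scene" or "top" or "wrist"; returns a dict with "color" (480x640x3 uint8, blue, green, red), "z_map" (480x640 float32, m along the optical axis (not along the pixel's ray), 0 where there is no reading), "camera_matrix" (3x3 intrinsics, pixels), "dist" ([k1, k2, p1, p2, k3] as OpenCV has them; the pictures are not rectified), "rvec" (rotation vector, rad) and "tvec" (3), from world to camera coordinates, as OpenCV has them. Camera axes: x right, y down, z forward; pixel columns grow to the right and rows downward; lengths in m; the calibration is good to about 2 mm. A picture is of the moment at which its call begins.
A pose or a line that the arm cannot do raises PlanningError and nothing moves.
- hand_in(): hands the job in, once; it reports no verdict.
The state is a dict: "t": time; "qpos": joint angles; "joint_vel": joint speeds; "tau": joint torques, N m; "ee_pos": TCP position; "ee_rot": TCP orientation; "ft_force": force on the tool from outside, world axes, zero at the start; "wrist_torque": the same for the moment, N m; "opening": opening from 0.0 (shut) to 1.0 (fully open).
Only numpy, scipy, OpenCV 4.12 (cv2) and the standard library are available. Lean on these libraries where they do the work, as an engineer would, in place of code of your own. Each camera call takes 0.05 s, during which the arm holds its last target.

## Working session

There is one attempt and no reset: what is moved stays moved. The work goes in short steps, each a Python script; the robot and the scene stay as the last script left them, time stands still between calls to the robot, and variables do not carry over. Pictures are saved under pics/ and viewed, and the job is handed in when it is done.

```bash
mkdir -p pics; python3 - <<'E'
from station import *
import cv2,numpy as np
s=get_state();print(s['t'],s['ee_pos'],s['ee_rot'],s['opening'])
for n in ['scene','top','wrist']:
    d=snapshot(n);cv2.imwrite(f'pics/{n}0.png',d['color']);np.savez(f'{n}0.npz',**d)
    R=cv2.Rodrigues(np.array(d['rvec'],float))[0];print(n,(-R.T@np.array(d['tvec']).ravel()),d['camera_matrix'].tolist() if hasattr(d['camera_matrix'],'tolist') else d['camera_matrix'],d['dist'])
E
```

```text
0.0 [ 0.21565135 -0.53247271  0.21313292] [ 2.01104283  0.39363322 -2.01164717] 1.0043134342116127
scene [1.22411891 0.03698208 0.83105944] [[511.6927547328433, 0.0, 317.2195081582619], [0.0, 511.6927547328433, 235.98824283146286], [0.0, 0.0, 1.0]] [-0.10625118  0.          0.          0.          0.        ]
top [0.41125352 0.01036161 1.15623426] [[561.54640831809, 0.0, 314.2793299324705], [0.0, 561.54640831809, 236.49298695621854], [0.0, 0.0, 1.0]] [0.02900761 0.         0.         0.         0.        ]
wrist [ 0.27730739 -0.50695898  0.38465313] [[342.3573844656719, 0.0, 314.4045898824415], [0.0, 342.3573844656719, 234.48104211833098], [0.0, 0.0, 1.0]] [0.0136297 0.        0.        0.        0.       ]
```

View pics/top0.png

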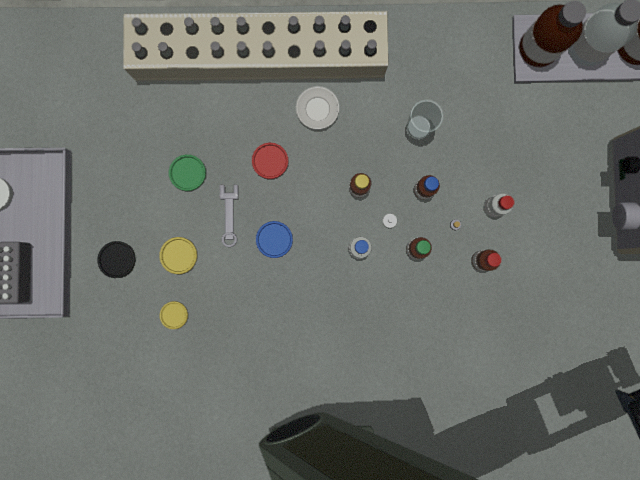

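View pics/scene0.png

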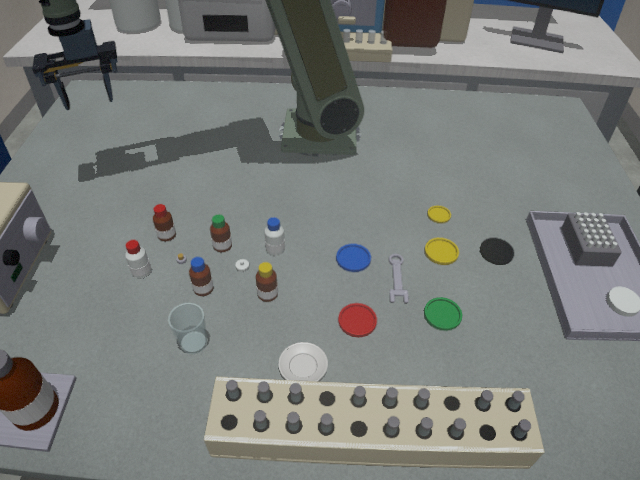

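View pics/wrist0.png

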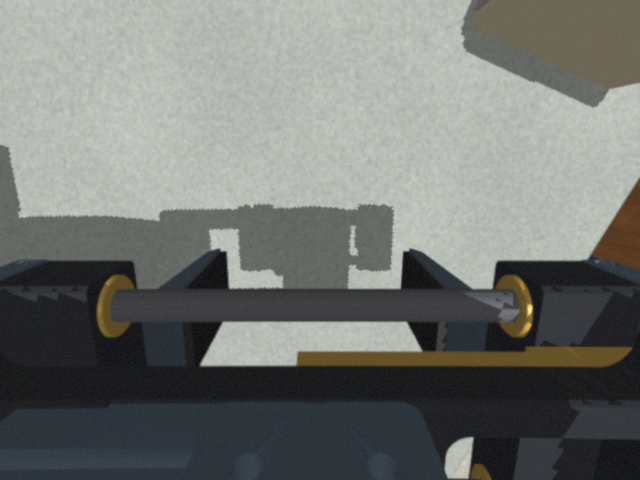

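The top view shows the amber caps at yellow (361,182), blue (429,186), green (421,248) and red (488,260). The white bottles are at (504,203) and (361,248). The holders are green (188,173), red (270,161), blue (274,240) and the larger yellow (178,256). Next I measure these by colour mask and ray casting in both views.

```bash
cat > vis.py <<'E'
import cv2,numpy as np
def cam(d):
    R=cv2.Rodrigues(np.array(d['rvec'],float))[0];return np.array(d['camera_matrix'],float),np.array(d['dist'],float),R,np.array(d['tvec'],float).ravel()
def cast(d,uv,z):
    K,D,R,t=cam(d);p=cv2.undistortPoints(np.array(uv,float).reshape(-1,1,2),K,D).reshape(-1,2)
    r=np.c_[p,np.ones(len(p))]@R;c=-R.T@t
    return c+r*((z-c[2])/r[:,2])[:,None]
def cloud(d):
    K,D,R,t=cam(d);v,u=np.mgrid[0:480,0:640]
    p=cv2.undistortPoints(np.c_[u.ravel(),v.ravel()].astype(float).reshape(-1,1,2),K,D).reshape(-1,2)
    z=d['z_map'].ravel();return ((np.c_[p,np.ones(len(p))]*z[:,None]-t)@R).reshape(480,640,3)
H={'red':[(0,7),(173,180)],'yellow':[(22,34)],'green':[(45,85)],'blue':[(100,125)]}
def blobs(d):
    hsv=cv2.cvtColor(d['color'],cv2.COLOR_BGR2HSV);P=cloud(d);out=[]
    for c,rs in H.items():
        m=np.zeros((480,640),np.uint8)
        for a,b in rs:m|=cv2.inRange(hsv,(a,130,60),(b,255,255))
        n,l,st,ce=cv2.connectedComponentsWithStats(m)
        for i in range(1,n):
            if st[i,4]<40: continue
            s=l==i;Q=P[s];zt=np.percentile(Q[:,2],90)
            # outline of hull centre
            cn=max(cv2.findContours(s.astype(np.uint8),0,2)[0],key=cv2.contourArea)
            if zt>.05:
                k=s&(P[:,:,2]>zt-.008); vv,uu=np.nonzero(k); X=cast(d,[[uu.mean(),vv.mean()]],.085)[0];dia=0
            else:
                hull=cv2.convexHull(cn).reshape(-1,2); W=cast(d,hull,.010)
                (cx,cy),r=cv2.minEnclosingCircle(W[:,:2].astype(np.float32));
                M=cv2.moments(W[:,:2].astype(np.float32)); X=np.array([M['m10']/M['m00'],M['m01']/M['m00'],.01]);dia=2*r
            out.append((c,st[i,4],ce[i].round(),zt,X,dia))
    return out
E
python3 - <<'E'
import numpy as np;from vis import *
for n in ['top','scene']:
    d=dict(np.load(n+'0.npz'));print(n)
    for c,a,ce,zt,X,dia in blobs(d):
        if .2<X[0]<.75 and abs(X[1])<.5: print(c,a,ce,'z%.4f'%zt,X.round(4),'dia%.4f'%dia)
E
```

```text
top
red 1013 [270. 160.] z0.0110 [0.6413 0.0982 0.01  ] dia0.0749
red 147 [506. 202.] z0.0883 [ 0.5392 -0.3599  0.085 ] dia0.0000
red 183 [493. 260.] z0.0878 [ 0.4297 -0.3313  0.085 ] dia0.0000
yellow 138 [181. 244.] z0.0126 [0.4647 0.2823 0.01  ] dia0.0729
yellow 150 [176. 266.] z0.0132 [0.4328 0.2898 0.01  ] dia0.0719
yellow 380 [174. 315.] z0.0090 [0.3278 0.2951 0.01  ] dia0.0549
blue 152 [431. 183.] z0.0886 [ 0.5777 -0.2174  0.085 ] dia0.0000
blue 1025 [274. 239.] z0.0111 [0.4786 0.0912 0.01  ] dia0.0745
blue 131 [361. 246.] z0.0885 [ 0.4578 -0.0805  0.085 ] dia0.0000
scene
red 144 [160. 211.] z0.0844 [ 0.4369 -0.3278  0.085 ] dia0.0000
red 149 [132. 247.] z0.0853 [ 0.5457 -0.3565  0.085 ] dia0.0000
red 980 [357. 320.] z0.0095 [0.6472 0.1005 0.01  ] dia0.0780
yellow 306 [439. 214.] z0.0062 [0.337 0.297 0.01 ] dia0.0586
yellow 700 [441. 251.] z0.0093 [0.4555 0.2879 0.01  ] dia0.0800
yellow 158 [265. 269.] z0.0861 [ 0.5903 -0.0809  0.085 ] dia0.0000
green 73 [218. 219.] z0.0852 [ 0.4604 -0.1958  0.085 ] dia0.0000
green 850 [443. 313.] z0.0092 [0.623  0.2708 0.01  ] dia0.0752
blue 119 [273. 224.] z0.0857 [ 0.465  -0.0783  0.085 ] dia0.0000
blue 733 [353. 257.] z0.0097 [0.4845 0.0932 0.01  ] dia0.0786
blue 155 [197. 264.] z0.0859 [ 0.5835 -0.2145  0.085 ] dia0.0000
```

Both views agree to about 6 mm, and that offset is mostly systematic. I'll fix the masks for green and yellow in the top view, check the tool orientation and IK, then average the two views.

```bash
sed -i "s/(a,130,60)/(a,110,45)/" vis.py; sed -i "s/        n,l,st,ce/        m=cv2.morphologyEx(m,cv2.MORPH_CLOSE,np.ones((3,3),np.uint8))\n        n,l,st,ce/" vis.py
python3 - <<'E'
import numpy as np;from vis import *
from station import *
for n in ['top','scene']:
    d=dict(np.load(n+'0.npz'));print(n)
    for c,a,ce,zt,X,dia in blobs(d):
        if .2<X[0]<.75 and abs(X[1])<.5: print(c,a,ce,'z%.4f'%zt,X.round(4),'dia%.4f'%dia)
    P=cloud(d); print('table z',np.median(P[180:220,300:340,2]) )
s=get_state();print(cv2.Rodrigues(np.array(s['ee_rot']))[0].round(2))
R=np.array([[0,0,1],[0,1,0],[-1,0,0.]]);o=cv2.Rodrigues(R)[0].ravel();print(o)
for p in [(.433,-.33),(.587,-.08),(.457,-.196),(.58,-.216),(.644,.1),(.452,.287),(.62,.27),(.48,.092)]:
    for z in (.021,.2): print(p,z,np.round(solve_ik([*p,z],o),2))
E
```

```text
top
red 1034 [270. 160.] z0.0111 [0.6413 0.0983 0.01  ] dia0.0756
red 67 [358. 187.] z0.0655 [ 0.5731 -0.0761  0.085 ] dia0.0000
red 88 [423. 186.] z0.0664 [ 0.5722 -0.2029  0.085 ] dia0.0000
red 161 [506. 202.] z0.0883 [ 0.5389 -0.3597  0.085 ] dia0.0000
red 99 [417. 248.] z0.0656 [ 0.4531 -0.1865  0.085 ] dia0.0000
red 305 [490. 260.] z0.0874 [ 0.4297 -0.331   0.085 ] dia0.0000
yellow 159 [361. 181.] z0.0884 [ 0.5837 -0.0841  0.085 ] dia0.0000
yellow 1075 [178. 255.] z0.0109 [0.4488 0.2864 0.01  ] dia0.0755
yellow 599 [173. 315.] z0.0085 [0.3279 0.2953 0.01  ] dia0.0559
green 993 [187. 172.] z0.0105 [0.6185 0.2681 0.01  ] dia0.0740
green 141 [423. 247.] z0.0887 [ 0.4554 -0.1987  0.085 ] dia0.0000
blue 163 [431. 183.] z0.0885 [ 0.5776 -0.2176  0.085 ] dia0.0000
blue 1047 [274. 239.] z0.0113 [0.4785 0.0911 0.01  ] dia0.0751
blue 138 [361. 246.] z0.0885 [ 0.458  -0.0807  0.085 ] dia0.0000
table z 0.0009085619043082867
scene
red 166 [161. 212.] z0.0842 [ 0.4367 -0.3278  0.085 ] dia0.0000
red 43 [160. 225.] z0.0576 [ 0.4815 -0.317   0.085 ] dia0.0000
red 154 [132. 246.] z0.0853 [ 0.5453
[... 1018 characters left out ...]
 1.24 -1.73]
(0.457, -0.196) 0.021 [-0.43  0.41  2.    0.    0.73 -2.  ]
(0.457, -0.196) 0.2 [-0.43  0.21  1.76  0.    1.18 -2.  ]
(0.58, -0.216) 0.021 [-0.38  0.56  1.7   0.    0.88 -1.95]
(0.58, -0.216) 0.2 [-0.38  0.4   1.48  0.    1.26 -1.95]
(0.644, 0.1) 0.021 [ 0.14  0.6   1.62 -0.    0.92 -1.43]
(0.644, 0.1) 0.2 [ 0.14  0.45  1.4  -0.    1.3  -1.43]
(0.452, 0.287) 0.021 [ 0.54  0.46  1.91 -0.    0.78 -1.03]
(0.452, 0.287) 0.2 [ 0.54  0.27  1.68 -0.    1.2  -1.03]
(0.62, 0.27) 0.021 [ 0.39  0.63  1.55 -0.    0.96 -1.18]
(0.62, 0.27) 0.2 [ 0.39  0.49  1.33 -0.    1.32 -1.18]
(0.48, 0.092) 0.021 [ 0.17  0.4   2.02 -0.    0.73 -1.4 ]
(0.48, 0.092) 0.2 [ 0.17  0.19  1.78 -0.    1.17 -1.4 ]
```

Every holder diameter is about 75–79 mm and every cap-top z is about 0.085, so the sizes check out. I'll use the mean of the two views and do the red bottle first.

```bash
cat > act.py <<'E'
from station import *
import numpy as np,cv2
R=np.array([[0,0,-1],[0,-1,0],[-1,0,0.]]);O=cv2.Rodrigues(R)[0].ravel()
B=dict(red=(.4332,-.3294),yellow=(.5866,-.0824),green=(.4580,-.1968),blue=(.5804,-.2162))
Hd=dict(red=(.6438,.0994),yellow=(.4518,.2872),green=(.6208,.2692),blue=(.4815,.0920))
def st(m):
    s=get_state();print(m,'t%.1f'%s['t'],np.round(s['ee_pos'],4),'op%.3f'%s['opening'],np.round(s['ft_force'],1));return s
def pick(c):
    x,y=B[c];movep([x,y,.16],O);r=servo_line([x,y,.021],v=.12,f_stop=15);st(f'down {r}')
    if r: raise SystemExit('contact')
    gripper_close();st('closed');servo_line([x,y,.17],v=.12);st('lifted')
def place(c):
    x,y=Hd[c];movep([x,y,.16],O);servo_line([x,y,.045],v=.12);st('above')
    r=servo_line([x,y,.022],v=.025,f_stop=3);st(f'set {r}');
def release(c):
    x,y=Hd[c];let_go();pause(.2);st('open');servo_line([x,y,.16],v=.15)
def pic(n,f):
    d=snapshot(n);cv2.imwrite('pics/'+f,d['color']);np.savez(f[:-4]+'.npz',**d);return d
E
python3 - <<'E'
from act import *
pick('red');pic('scene','s_red1.png')
E
```

```text
down False t2.6 [ 0.4336 -0.3298  0.0217] op0.998 [-0.1 -0.   0.6]
closed t3.4 [ 0.4333 -0.3296  0.021 ] op0.453 [-0.4 -0.4  0.2]
lifted t4.8 [ 0.4328 -0.329   0.1692] op0.454 [-0.1 -0.3 -1.6]
```

View pics/s_red1.png

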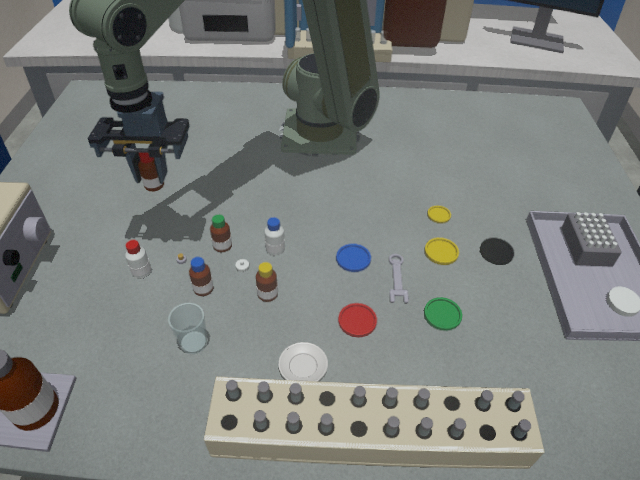

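The red bottle is gripped at (152,170) and hangs upright. The opening of about 41 mm fits a 42 mm bottle. Next I place it and look before releasing.

```bash
python3 - <<'E'
from act import *
place('red');a=pic('scene','s_red2.png')['color'];b=pic('top','t_red2.png')['color']
cv2.imwrite('pics/red2.png',np.hstack([cv2.resize(a[200:400,250:450],(400,400)),cv2.resize(b[60:260,170:370],(400,400))]))
E
```

```text
above t7.7 [0.6445 0.0995 0.0459] op0.450 [-0.1 -0.2 -0.7]
set True t8.5 [0.6435 0.0993 0.025 ] op0.456 [0.2 0.  4.2]
```

View pics/red2.png

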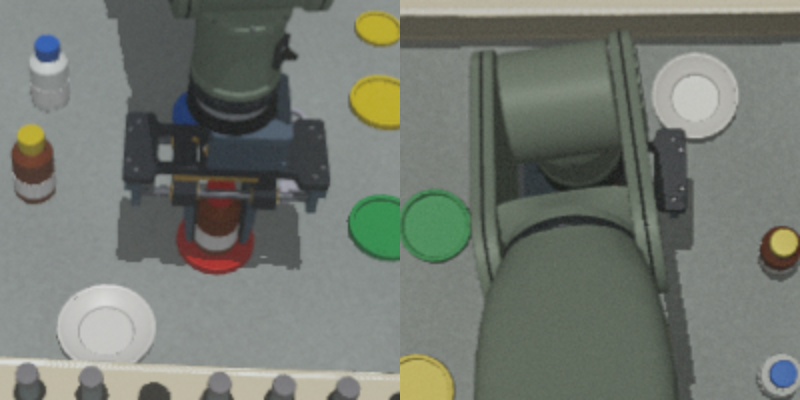

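The bottle stands well inside the red rim: its base is at crop (217,245) and contact came at z=0.025, exactly the 4 mm floor as predicted. I'll release it and pick the yellow one, then check the red one's centring from the top.

```bash
python3 - <<'E'
from act import *
from vis import blobs
release('red');pick('yellow')
for n in ('top','scene'):
    d=pic(n,n+'_3.png')
    for c,a,ce,zt,X,dia in blobs(d):
        if .5<X[0]<.75 and 0<X[1]<.2: print(n,c,a,ce,'z%.4f'%zt,X.round(4),'dia%.4f'%dia)
E
```

```text
open t9.7 [0.6426 0.0992 0.0242] op1.000 [-0.   0.1 -0.4]
down False t12.8 [ 0.5873 -0.0824  0.0217] op0.997 [-0.2 -0.6 -0. ]
closed t13.6 [ 0.5866 -0.0824  0.021 ] op0.456 [-0.7 -0.3  0. ]
lifted t15.0 [ 0.5861 -0.0823  0.1691] op0.453 [-0.9  0.2 -1.5]
top red 898 [269. 160.] z0.0892 [0.6395 0.0975 0.085 ] dia0.0000
scene red 858 [358. 315.] z0.0880 [0.6435 0.1002 0.085 ] dia0.0000
```

View pics/top_3.png

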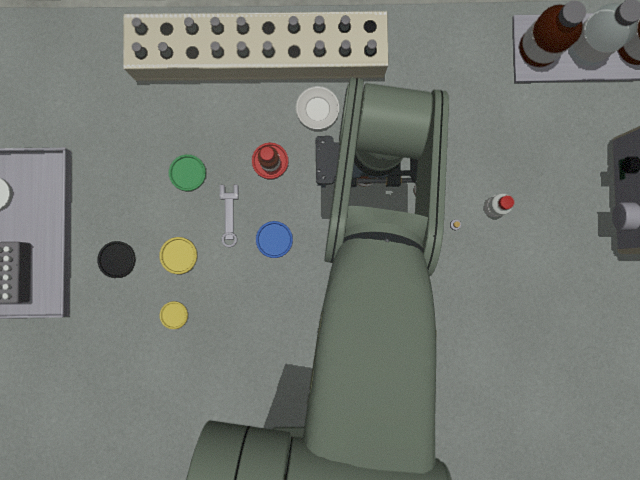

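View pics/scene_3.png

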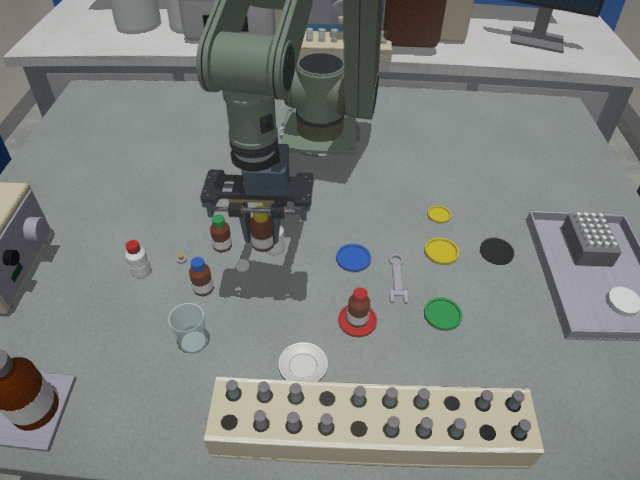

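Red stands upright at (269,160) in the top view, with its cap about 2 mm from the holder centre in that frame. Yellow is gripped at (262,235) in the scene view. I'll continue with the rest.

```bash
python3 - <<'E'
from act import *
def chk(c):
    s=get_state()
    if not .4<s['opening']<.5: raise SystemExit('grasp?')
chk(0);place('yellow');release('yellow')
pick('green');chk(0);place('green');release('green')
pic('scene','scene_4.png')
pick('blue');chk(0);pic('top','top_4.png')
E
```

```text
above t17.7 [0.4524 0.2874 0.0456] op0.455 [-0.1  0.5 -1.5]
set True t18.4 [0.4516 0.2871 0.025 ] op0.456 [-1.3 -0.6  4.7]
open t19.5 [0.451  0.2867 0.0244] op0.996 [-0.   1.2  0.5]
down False t23.6 [ 0.4585 -0.197   0.0216] op1.000 [-0.5 -0.1  1. ]
closed t24.4 [ 0.458  -0.1969  0.021 ] op0.458 [ 1.  -0.6  1.5]
lifted t25.8 [ 0.4575 -0.1966  0.1692] op0.456 [ 0.6 -0.4 -1.1]
above t28.7 [0.6215 0.2694 0.046 ] op0.459 [ 0.2 -0.  -0.8]
set True t29.5 [0.6205 0.2691 0.025 ] op0.452 [-0.7 -0.3  4.9]
open t30.6 [0.6196 0.2688 0.024 ] op0.998 [ 0.1 -0.2 -0.8]
down False t34.8 [ 0.5811 -0.2164  0.0218] op1.001 [0.  0.3 0.2]
closed t35.6 [ 0.5804 -0.2163  0.021 ] op0.457 [-0.5 -0.5 -0.1]
lifted t37.0 [ 0.5799 -0.216   0.169 ] op0.454 [-1.2  0.4 -1.6]
```

View pics/scene_4.png

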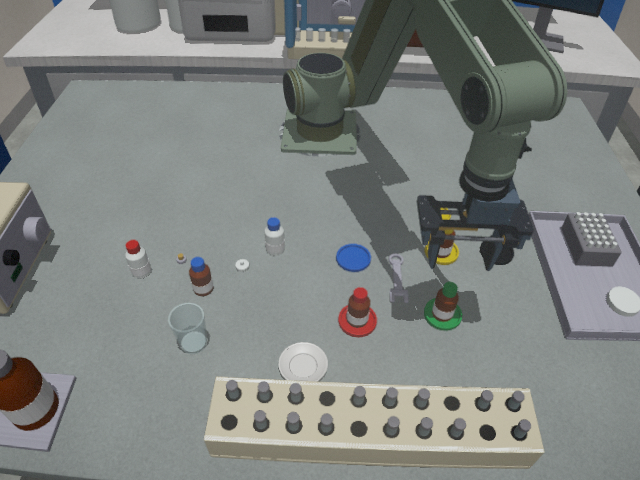

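View pics/top_4.png

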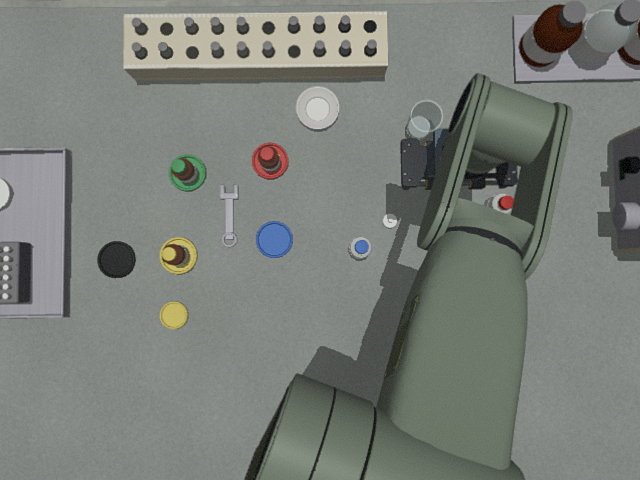

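Red, green and yellow stand upright inside their rims, at (269,158), (184,170) and (175,254) in the top view; blue is gripped. I'll place blue, retreat and check everything.

```bash
python3 - <<'E'
from act import *
from vis import blobs
place('blue');release('blue');servo_line([.4815,.092,.25],v=.2);movej([-1.206, 0.32, 1.565, 0, 1.257, -0.02]);pause(.5);st('home')
for n in ('top','scene'):
    d=pic(n,n+'_5.png')
    for c,a,ce,zt,X,dia in blobs(d):
        if .2<X[0]<.75 and abs(X[1])<.5 and zt>.08: print(n,c,a,ce,'z%.4f'%zt,X.round(4))
E
```

```text
above t39.4 [0.4822 0.092  0.0456] op0.450 [ 0.3  0.1 -1.1]
set True t40.1 [0.4812 0.092  0.0249] op0.453 [-0.5  0.8  4.4]
open t41.2 [0.4805 0.0919 0.0245] op1.006 [ 0.  -0.3  0.2]
home t45.8 [ 0.2159 -0.5329  0.2136] op0.997 [-0.3 -1.   0.1]
top red 885 [269. 160.] z0.0895 [0.6392 0.0975 0.085 ]
top red 162 [506. 202.] z0.0882 [ 0.5388 -0.3595  0.085 ]
top yellow 783 [177. 255.] z0.0898 [0.4493 0.2858 0.085 ]
top green 600 [187. 172.] z0.0900 [0.6182 0.2683 0.085 ]
top blue 826 [273. 239.] z0.0895 [0.479  0.0903 0.085 ]
top blue 138 [361. 246.] z0.0882 [ 0.458  -0.0808  0.085 ]
scene red 154 [132. 246.] z0.0852 [ 0.546  -0.3561  0.085 ]
scene red 879 [358. 315.] z0.0881 [0.6438 0.1002 0.085 ]
scene yellow 457 [441. 218.] z0.0878 [0.4524 0.287  0.085 ]
scene green 156 [450. 289.] z0.0899 [0.6206 0.2696 0.085 ]
scene blue 129 [273. 224.] z0.0854 [ 0.4646 -0.078   0.085 ]
scene blue 137 [355. 233.] z0.0898 [0.4813 0.0933 0.085 ]
```

View pics/top_5.png

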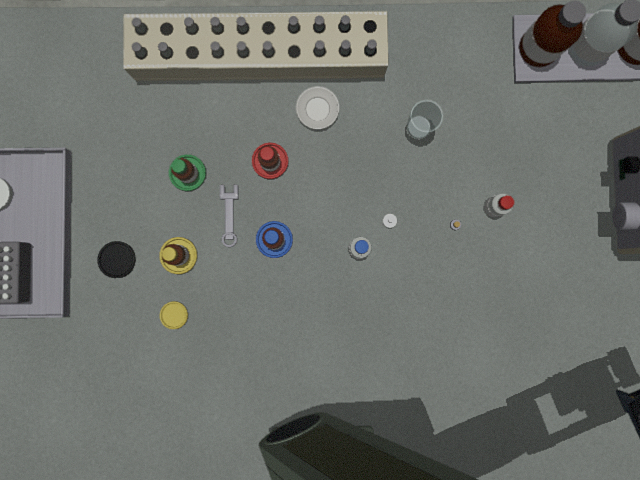

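View pics/scene_5.png

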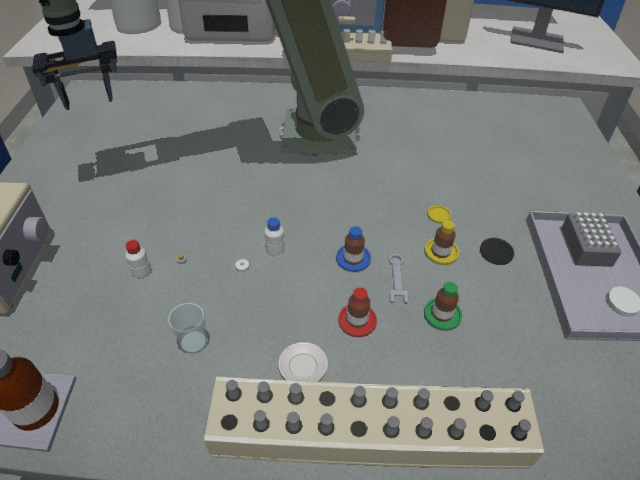

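All four ambers stand upright inside the matching rims: red (270,158), green (184,170), blue (274,238) and yellow (174,254). Their caps are within about 4 mm of the holder centres, the white bottles haven't moved and the arm is clear. Handing in.

```bash
python3 -c "
from station import *
print(hand_in())"
```

```text
the job is handed in; nothing more can be done
None
```

I put all four amber bottles in the holders matching their caps and handed the job in; the clock read 45.8 s just before the last check. For yellow I used the larger yellow holder. `hand_in()` gives no verdict, so what follows is from my own last checks.

- **Placement:** each bottle touched down at TCP z ≈ 0.025 m, as expected for the 4 mm floor. In the last pictures all four stand upright inside their rims, with cap centres about 1–4 mm from the holder centres (limit 13.5 mm) and cap tops about 0.088–0.090 m above the table.
- **White bottles:** both are upright and within about 1 mm of where they began.
- **Arm:** it is back at the start pose with the gripper open, touching nothing.
- **Disagreement:** the top and scene cameras differed by about 6 mm in x. I used the mean of the two. No other check failed.

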